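Turn a chocolate bar and its board the right way round on the display easel

ROBOT

A 7-joint arm with a two-finger parallel gripper is mounted at the origin on a cart in front of the work surface, level with it; the furniture and walls round the work are solid. World frame = base frame: x ahead of the robot, y to its left, z up, the work surface at z = 0. Lengths are in m, angles in rad, forces in N, time in s.
With the tool pointing down it reaches from about 0.4 to 0.85 m from the base axis. Payload 10.4 kg.
Tool frame: the origin (TCP) lies between the finger pads; the fingertips stand ahead of it and the grasp point (between the pads) lies 3 mm ahead of it (r.tips_ahead is the z of the fingertips in the tool frame, in m); z points along the fingers, y is the line along which they close (so a half turn about z gives the same grasp; the last joint's range is limited). The gripper opens to 87 mm and grips with 3 to 60 N. Pads are 19 mm wide; open, the fingers measure 117 mm over their backs; the gripper's body (75 mm by 190 mm) begins 51 mm behind the grasp point.
Start: joints at [-1.201, 0.332, -0.065, 1.46, 0.022, 1.35, -0.088], TCP at [0.239, 0.577, 0.245] pointing down, gripper open.
Joint ranges: [-2.6, 2.6], [-0.5, 2.12], [-1.47, 1.34], [0.16, 2.42], [-1.27, 4.41], [0.06, 2.06], [-2.6, 2.6]. Speed limits (rad/s): [2.22, 2.22, 2.79, 2.79, 3.14, 3.14, 3.14].

INTERFACE

Orientations are given as a unit quaternion [x, y, z, w].
In Python, from bench import telemetry, camera, get_calibration, r gives the robot as it stands.
- The arm moves only by the tool drive_tool, never from a script. Its argument "series" is one flat list of numbers, 7 for each row, row after row: the turn, a rotation vector about the tool's x, y, z in units of 5 degrees (1.0 is 5 degrees), then the shift along the tool's x, y, z in units of 40 mm (1.0 is 40 mm), then the opening, from -1 (shut) to 1 (fully open). A call has 1 to 10 rows; each row is the pose to reach, as a shift and turn from the pose commanded when the call began, along the tool's axes at that moment; what a row does not reach only later rows make up. A row lasts 1/12 s, in which the tool goes at most 41.7 mm and 7.16 degrees, less where a joint would pass 70% of its speed; a pose out of reach is approached as far as the arm can. A call with a gripper value outside its range is refused whole. The fingers move at their own pace and stop on an object; "grip_force" is the grip in N (left out, the last holds). Time passes only in rows, so rows that repeat a pose let the fingers close. It gives the time, the measured TCP pose, the force, the opening and the grip force at its end, in the units of the state.
- telemetry.read_state(): the state, without advancing time (a new reading comes with each control period).
- camera(name): name is "scene" or "top" or "wrist"; returns the picture (400x640x3 uint8, red, green, blue); there is no depth.
- get_calibration(name): a dict with "fovy" (degrees; the focal length in pixels is half the picture's height over the tangent of half this angle, whatever the lens; pixels are square), "cx", "cy" (the principal point, pixels), "dist" ([k1, k2, p1, p2, k3] as OpenCV has them; the pictures are not rectified), "xyz" and "rotation" of the camera in the world. Camera axes: x right, y up, looking along -z (the intrinsics and any distortion apply to the point x, -y, -z); pixel columns grow to the right and rows downward; lengths in m; the calibration is good to about 2 mm. A picture is of the moment at which its call begins: read the wrist's pose just before it. get_calibration takes no time and is no camera call; for the wrist camera it gives the pose at the moment of the call.
- r.close_job(): hands the job in; it is judged then, once.
The state is a dict: "time": time; "joint_positions": joint angles; "joint_vel": joint speeds; "joint_torque": joint torques, N m; "ee_pos": TCP position; "eef_rot": TCP orientation; "ft_force": force on the tool from outside, world axes, zero at the start; "torque": the same for the moment, N m; "width": finger opening in m; "grip_force": force on a finger pad.
Only numpy, scipy, OpenCV 4.12 (cv2) and the standard library are available. Lean on these libraries where they do the work, as an engineer would, in place of code of your own. Each camera call takes 0.05 s, during which the arm holds its last target. There are 200 camera calls.

TASK

On one of the two little display easels the red chocolate bar and its wooden board were put back to front: the bar lies underneath, against the easel, with the board over it, hiding it from the customers on the far side. Grip bar and board together, lift them off, turn them over as one so that the bar lies on top of the board with its printed face to the customers, and set them back on the same easel, same end up, straight and resting on the ledge. Keep the two together all the way, and leave the green bar on the other easel alone.

Things in the scene. Friction and masses are not known exactly. Their poses are not given: they have to be found in the camera images.
- red_bar: Flat red wrapped chocolate bar, a rigid slab 142 x 70 x 10.5 mm (x, y, z), 0.1 kg. Origin at the centre of its back face; z points out of its printed face, 10.5 mm further on; x along its length, towards the end that is uppermost at the start and must stay uppermost. At the start it is under the board, printed face on the rails.
- board: Light wooden backing board with two dark stripes, 142 x 76 x 10 mm (x, y, z), 0.09 kg, loose. Origin at the centre of one face; z points through its thickness to the face, 10 mm further on, on which the back of the red bar lies; x along its length, uppermost at the start. Board and bar lie flush, together 20.5 mm thick, 142 mm tall along the slope, both with their lower end on the ledge.
- easel: Small brass easel, wooden base 130 x 100 x 10 mm, fixed, facing away from the robot, turned 37 to 58 degrees to the left. Origin under the base's centre; x forward, y left, z up. Two rails at y = +-24 mm lean back 40 degrees: up the slope U = (-0.643, 0, 0.766), outward from the rails N = (0.766, 0, 0.643). Rails' front meets the ledge at (25, 0, 24) mm. Displayed bar's origin: (-13, 0, 85) mm.
- green_bar: Green wrapped bar, 158 x 80 x 10.5 mm, origin in its back face, z out of its printed face; rightly displayed on its own board on the other easel: leave alone. Both easels are alike: rails end 90 mm up the slope, so the upper 52 mm of the red bar and its board stand free front and back; the ledge is 90 mm wide and reaches 36 mm out along N to a lip 8 mm high (the pair takes 20.5 mm).

How it is judged:
By the outcome, as a careful person would: the job done as asked, in the order asked, and still so for the second after the job is handed in, with the robot touching nothing.
It also fails if it takes over 38 s, if anything falls off the work surface, if the arm or the gripper's body presses on something with over 40 N, if the wrist force passes 120 N, or if a joint passes its speed limit or range.

## Working session

There is one attempt and no reset: what is moved stays moved. The work goes in short steps, Python scripts to look and compute and a tool call to move; the robot and the scene stay as the last step left them, time stands still between calls to the robot, and variables do not carry over. Pictures are saved under pics/ and viewed, at most 13 in all, crops included, and the job is handed in when it is done.

Besides the shell and the picture viewer there is one more tool, called as name(argument=value, ...) on one line, values as JSON. drive_tool: Moves the arm, as the interface text tells. Its arguments: {"type":"object","properties":{"series":{"type":"array"},"grip_force":{"type":"number"}},"required":["series"]}

```bash
ls; mkdir -p pics
python3 - <<'E'
from bench import telemetry,camera,get_calibration,r
import cv2
s=telemetry.read_state();print(s)
for n in("scene","top"):
    cv2.imwrite(f"pics/{n}0.png",camera(n)[:,:,::-1]);c=get_calibration(n);print(n,c)
print(r.tips_ahead, [a for a in dir(r) if a[0]!='_'])
E
```

```text
pics
{'time': 0.0, 'joint_positions': array([-1.20058691,  0.33286848, -0.06469867,  1.46094269,  0.02158178,
        1.34991344, -0.0884722 ]), 'joint_vel': array([-2.71038217e-03, -1.47488045e-03, -8.53219929e-05,  6.15764061e-04,
        5.71898427e-04, -2.62548467e-04,  2.98227806e-04]), 'joint_torque': array([ 4.55704894e-04, -6.23269701e+01,  2.45800603e-02, -3.89893091e+01,
       -6.14716206e-02,  4.00212896e-02,  1.17663681e-04]), 'ee_pos': array([0.23910205, 0.57706333, 0.24375538]), 'eef_rot': array([ 1.95123016e-01,  9.80778513e-01, -7.09302007e-04, -1.15521066e-04]), 'ft_force': array([0.47720287, 0.07694488, 0.47689498]), 'torque': array([-0.00748069, -0.05568929, -0.06207397]), 'grip_force': 0.0, 'width': 0.08711301608243052}
scene {'fovy': 44.390996054403125, 'cx': 324.22030276538584, 'cy': 194.53563337832455, 'dist': array([-0.15251558,  0.        ,  0.        ,  0.        ,  0.        ]), 'xyz': array([ 0.0539594 , -0.34472616,  0.75670483]), 'rotation': array([ 0.29619819, -0.17180365, -0.49097634,  0.80105703])}
top {'fovy': 49.7802487518297, 'cx': 318.704686433105, 'cy': 200.70664192914703, 'dist': array([-0.05996175,  0.        ,  0.        ,  0.        ,  0.        ]), 'xyz': array([ 0.48105737, -0.06147581,  0.9412415 ]), 'rotation': array([ 0.03848109, -0.0347562 , -0.69990774,  0.71234849])}
0.022 ['PlanningError', 'close_job', 'tips_ahead']
```

View pics/scene0.png

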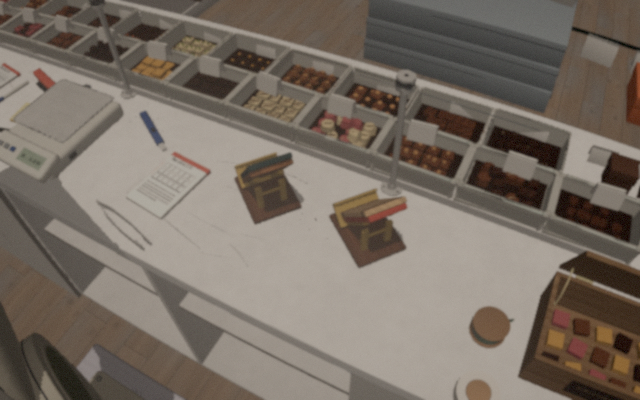

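View pics/top0.png

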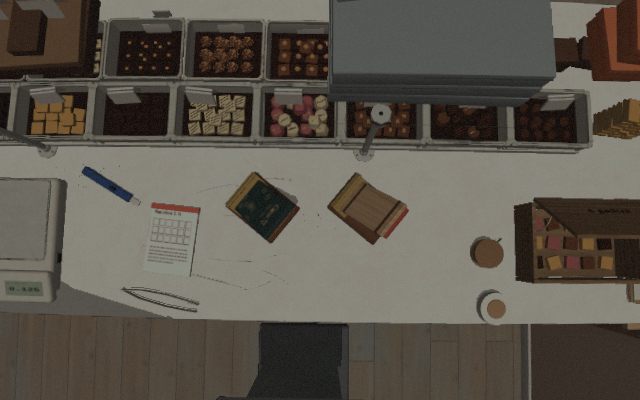

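The top picture shows two easels: the green one at about (262,207) and the target at about (369,208), where the board hides the bar and a red edge shows at (397,222). Both face the upper left of the picture, which is forward-left. A lamp post stands near (363,155).

Run:
```python
import cv2,numpy as np
a=cv2.imread("pics/top0.png")[160:255,320:420];b=cv2.imread("pics/scene0.png")[175:275,320:420]
a=cv2.resize(a,(400,380),interpolation=3);b=cv2.resize(b,(400,400),interpolation=3)[:380]
cv2.imwrite("pics/crop0.png",np.hstack([a,b]))
```

```text
(no output)
```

View pics/crop0.png

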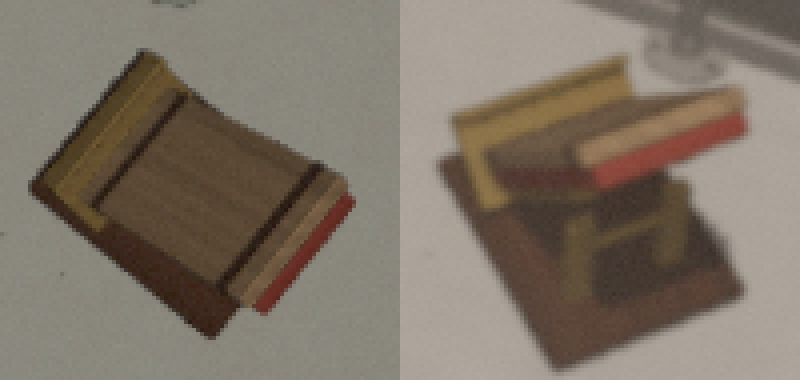

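drive_tool(series=[0,0,1.4,0,0,-0.5,0.2,0,0,2.8,0.5,-0.5,-1,0.2,0,0,4.2,1,-1.5,-1.2,0.2,0,0,5.6,1.5,-2.5,-1.2,0.2])

```text
time: 0.43
ee_pos: [0.15, 0.5124, 0.2936]
eef_rot: [0.43, 0.903, 0.001, -0.0]
ft_force: [-1.3, 1.4, 1.5]
width: 0.0679
grip_force: 0.0
```

The crop resolves the target easel well: base corners, and the red bar's upper end edge under the board. I fit the easel's (x, y, yaw) from these.

```bash
cat > h.py <<'E'
import numpy as np,cv2
from scipy.optimize import least_squares
from scipy.spatial.transform import Rotation as R
from bench import telemetry,camera,get_calibration
def proj(P,c):
    f=200/np.tan(np.radians(c['fovy']/2)); K=np.array([[f,0,c['cx']],[0,f,c['cy']],[0,0,1.]])
    X=R.from_quat(c['rotation']).inv().apply(np.atleast_2d(P)-c['xyz'])*[1,-1,-1]
    return cv2.projectPoints(X,np.zeros(3),np.zeros(3),K,np.array(c['dist']))[0][:,0]
def easel(p,P): # p = x,y,yaw ; P mm easel frame
    return R.from_euler('z',p[2]).apply(np.atleast_2d(P)/1000.)+[p[0],p[1],0]
U=np.array([-.6428,0,.766]);N=np.array([.766,0,.6428]);L=np.array([25,0,24.])
def sl(s,n,y): return L+s*U+n*N+[0,y,0]
def log():
    s=telemetry.read_state()
    with open('log.txt','a') as f: f.write(' '.join(map(str,[*s['joint_positions'],*s['ee_pos'],*s['eef_rot']]))+'\n')
    return s
E
python3 - <<'E'
from h import *
log()
base=[(65,50,10),(-65,50,10)]
bar=[sl(142,0,35),sl(142,0,-35)]
obs=[('top',base+bar,[(327.5,207),(373,244.5),(386.2,238.2),(408.7,210.7)]),
('scene',base+[(-65,-50,10)]+bar,[(330,215),(359.2,267.5),(405.5,248.7),(369.5,222.5),(406.2,207.5)])]
cal={n:get_calibration(n) for n in('top','scene')}
f=lambda p:np.concatenate([(proj(easel(p,P),cal[n])-o).ravel() for n,P,o in obs])
s=least_squares(f,[.5,-.15,.8],loss='soft_l1');print(s.x,np.degrees(s.x[2]));print(f(s.x).reshape(-1,2).round(1))
E
cat log.txt
```

```text
[ 0.56378135 -0.15576712  0.89723414] 51.407729450331736
[[-0.6 -0.4]
 [ 0.6  0.5]
 [ 0.9  0.9]
 [ 1.6 -0.3]
 [-2.9 -1. ]
 [-2.  -1. ]
 [ 0.6 -2. ]
 [-0.6  0.3]
 [ 0.9  0.7]]
-1.318059788593606 0.1096313529059007 -0.058207164519650904 1.6264239418393927 0.006302252054933645 1.40378150969689 -0.6943834875507298 0.149951322715081 0.5123959752377342 0.2935556681525288 0.4296569151593516 0.9029916863070458 0.0009230518131930005 -0.0003125563268347176
```

```bash
cat >> h.py <<'E'
p0=np.array([0.5638,-0.1558,0.8972])
def goal(p,s,n,y,flip=False):
    Rz=R.from_euler('z',p[2]); z=-U; yy=N*(-1 if flip else 1); x=np.cross(yy,z)
    return easel(p,sl(s,n,y))[0], Rz*R.from_matrix(np.c_[x,yy,z])
def plan(g,Rg,st=None):
    st=st or telemetry.read_state(); R0=R.from_quat(st['eef_rot'])
    rv=np.degrees((R0.inv()*Rg).as_rotvec())/5; d=R0.inv().apply(g-st['ee_pos'])/.04
    print('goal',g.round(4),'row',np.r_[rv,d].round(3).tolist())
E
python3 - <<'E'
from h import *
import itertools
start=[-1.20058691,0.33286848,-0.06469867,1.46094269,0.02158178,1.34991344,-0.0884722,0.23910205,0.57706333,0.24375538,1.95123016e-01,9.80778513e-01,-7.09302007e-04,-1.15521066e-04]
open('log.txt','a').write(' '.join(map(str,start))+'\n')
D=np.loadtxt('log.txt')
for sg in itertools.product([1,-1],repeat=7):
    Q=[R.from_euler('ZYZYZYZ',d[:7]*sg) for d in D]
    T=[q.inv()*R.from_quat(d[10:14]) for q,d in zip(Q,D)]
    e=(T[0].inv()*T[1]).magnitude()
    if e<.02: print(sg,round(e,4),T[0].as_matrix().round(2).tolist())
plan(*goal(p0,200,10,0)); plan(*goal(p0,200,10,0,True))
# lamp post location guess on table
c=get_calibration('top')
f=lambda v:proj([v[0],v[1],0],c)[0]-[363,155]
print('post base',least_squares(f,[.6,-.15]).x)
E
```

```text
Traceback (most recent call last):
  File "scipy/spatial/transform/_rotation.pyx", line 1413, in scipy.spatial.transform._rotation.Rotation.from_euler
ValueError: Expected axis specification to be a non-empty string of upto 3 characters, got ZYZYZYZ
```

```bash
cat >> h.py <<'E'
def chain(q,sg):
    o=R.identity(); out=[]
    for i,a in enumerate('ZYZYZYZ'):
        o=o*R.from_euler(a,sg[i]*q[i]); out.append(o)
    return out
E
python3 - <<'E'
from h import *
import itertools
D=np.loadtxt('log.txt')
for sg in itertools.product([1,-1],repeat=7):
    T=[chain(d[:7],sg)[-1].inv()*R.from_quat(d[10:14]) for d in D]
    e=(T[0].inv()*T[1]).magnitude()
    if e<.02: print(sg,round(e,4),T[0].as_matrix().round(2).tolist())
plan(*goal(p0,200,10,0)); plan(*goal(p0,200,10,0,True))
c=get_calibration('top')
f=lambda v:proj([v[0],v[1],0],c)[0]-[363,155]
print('post base',least_squares(f,[.6,-.15]).x)
E
```

```text
(-1, 1, 1, 1, 1, 1, -1) 0.0141 [[0.12, -0.99, 0.0], [0.99, 0.12, 0.0], [-0.0, 0.0, 1.0]]
(-1, 1, -1, 1, -1, 1, -1) 0.0 [[-0.0, -1.0, -0.0], [1.0, -0.0, -0.0], [0.0, -0.0, 1.0]]
(-1, -1, 1, -1, 1, -1, -1) 0.0154 [[0.12, -0.99, -0.0], [0.99, 0.12, 0.0], [-0.0, -0.0, 1.0]]
(-1, -1, -1, -1, -1, -1, -1) 0.0063 [[0.0, -1.0, -0.0], [1.0, -0.0, 0.0], [-0.0, -0.0, 1.0]]
goal [ 0.504  -0.2308  0.1836] row [-7.952, 0.845, -2.363, -20.003, -4.855, 2.714]
goal [ 0.504  -0.2308  0.1836] row [1.221, 11.489, 31.641, -20.003, -4.855, 2.714]
post base [ 0.68268623 -0.15221473]
```

drive_tool(series=[-4,0.4,-1.2,-5,0.5,-1.5,0.2,-4,0.4,-1.2,-10,1,-1.5,0.2,-4,0.4,-1.2,-10,1,-1.5,0.2,-4,0.4,-1.2,-10,1,-1.5,0.2,-4,0.4,-1.2,-10,1,-1.5,0.2,-4,0.4,-1.2,-10,1,-1.5,0.2,-4,0.4,-1.2,-10,1,-1.5,0.2,-4,0.4,-1.2,-10,1,-1.5,0.2,-4,0.4,-1.2,-10,1,-1.5,0.2,-4,0.4,-1.2,-10,1,-1.5,0.2])

```text
time: 1.27
ee_pos: [0.4379, 0.226, 0.3529]
eef_rot: [0.373, 0.911, 0.165, 0.059]
ft_force: [0.6, 0.3, -0.2]
width: 0.0523
grip_force: 0.0
```

```bash
python3 -c "
from h import *
s=log();print(s['joint_positions'].round(2))
g,Rg=goal(p0,215,10,0);plan(g+[0,0,.1],Rg)"
```

```text
[-1.1  -0.31  0.48  1.89  0.07  1.19  0.16]
goal [ 0.498  -0.2383  0.2951] row [-3.963, 0.424, -1.107, -9.22, -7.242, -1.275]
```

drive_tool(series=[-4,0.4,-1.1,-9.2,-7.2,-1.3,0.2,-4,0.4,-1.1,-9.2,-7.2,-1.3,0.2,-4,0.4,-1.1,-9.2,-7.2,-1.3,0.2,-4,0.4,-1.1,-9.2,-7.2,-1.3,0.2,-4,0.4,-1.1,-9.2,-7.2,-1.3,0.2,-4,0.4,-1.1,-9.2,-7.2,-1.3,0.2,-4,0.4,-1.1,-9.2,-7.2,-1.3,0.2,-4,0.4,-1.1,-9.2,-7.2,-1.3,0.2,-4,0.4,-1.1,-9.2,-7.2,-1.3,0.2,-4,0.4,-1.1,-9.2,-7.2,-1.3,0.2])

```text
time: 2.1
ee_pos: [0.4819, -0.1262, 0.3087]
eef_rot: [0.31, 0.886, 0.324, 0.115]
ft_force: [1.8, -0.5, -1.3]
width: 0.0519
grip_force: 0.0
```

```bash
python3 -c "
from h import *
s=log();print(s['joint_positions'].round(2))
g,Rg=goal(p0,215,10,0);plan(g,Rg);plan(g+[0,0,.1],Rg)
cv2.imwrite('pics/w1.png',camera('wrist')[:,:,::-1])"
```

```text
[-0.75 -0.33  1.18  1.95 -0.4   1.17  1.46]
goal [ 0.498  -0.2383  0.1951] row [0.035, 0.025, 0.007, -2.058, -3.315, 0.923]
goal [ 0.498  -0.2383  0.2951] row [0.035, 0.025, 0.007, -2.064, -1.702, -0.987]
```

View pics/w1.png

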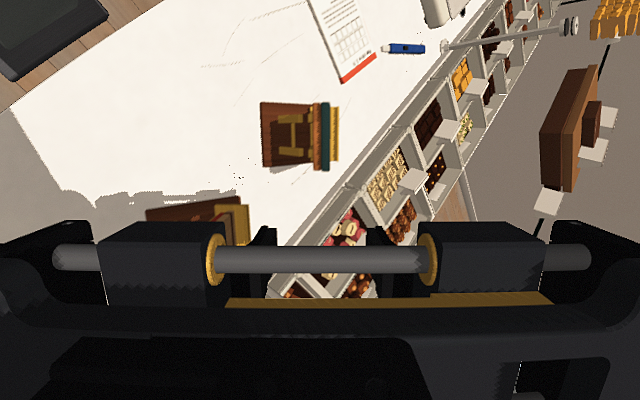

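The wrist picture shows the green easel at (300,135) and the target's base at (195,210), just behind the fingers. No close detail is visible yet, and joint 3 is drifting toward its limit. I'll fit the arm's kinematics from the logged samples to check that the half turn fits the joint ranges.

```bash
cat >> h.py <<'E'
SG=np.array([-1,1,-1,1,-1,1,-1])
lo=np.array([-2.6,-.5,-1.47,.16,-1.27,.06,-2.6]);hi=np.array([2.6,2.12,1.34,2.42,4.41,2.06,2.6])
ex,ey,ez=np.eye(3)
def cols(q):
    c=chain(q,SG)
    return np.c_[ez,c[0].apply(ex),c[1].apply(ez),c[2].apply(ex),c[3].apply(ex),c[3].apply(ez),c[5].apply(ex),c[5].apply(ez)]
def fitk():
    D=np.loadtxt('log.txt');A=np.vstack([cols(d[:7]) for d in D]);b=D[:,7:10].ravel()
    k=np.linalg.lstsq(A,b,rcond=1e-3)[0];return k,np.abs(A@k-b).max()
TT=R.from_euler('z',90,degrees=True)
def fk(q,k): return cols(q)@k, chain(q,SG)[-1]*TT
def ik(g,Rg,k,q0,w=.0):
    def f(q):
        x,o=fk(q,k); return np.r_[(x-g)*20,(Rg.inv()*o).as_rotvec()*5,w*(q-q0)]
    return least_squares(f,np.clip(q0,lo+1e-3,hi-1e-3),bounds=(lo,hi))
E
python3 - <<'E'
from h import *
k,e=fitk();print(k.round(4),e)
rng=np.random.default_rng(0)
for nm,a in (('grasp',(117,10,0,False)),('graspflip',(117,10,0,True)),('up',(215,10,0,False)),('upflip',(215,10,0,True))):
    g,Rg=goal(p0,*a);S=[]
    for i in range(25):
        s=ik(g,Rg,k,rng.uniform(lo,hi))
        if s.cost<1e-6:S.append((min(np.min(s.x-lo),np.min(hi-s.x)),s.x.round(2)))
    S.sort(key=lambda t:-t[0]);print(nm,len(S))
    for m,x in S[:5]:print(round(m,2),x)
E
```

```text
[-0.241   0.1201  0.2618  0.048  -0.7006  0.2503  0.0246  0.3727] 0.034025076015161915
grasp 0
graspflip 0
up 7
0.11 [-0.12  0.69 -0.96  0.27  0.45  1.63  0.36]
0.11 [-0.11  0.71 -0.95  0.27  0.43  1.62  0.39]
0.1 [-0.09  0.73 -0.93  0.26  0.41  1.61  0.42]
0.07 [ 0.06  0.92 -0.77  0.23  0.2   1.52  0.67]
0.05 [ 0.13  0.99 -0.69  0.21  0.1   1.5   0.79]
upflip 8
0.05 [ 0.11  0.98 -0.71  0.21  0.13  1.5  -2.38]
0.05 [ 0.14  1.01 -0.68  0.21  0.09  1.5  -2.33]
0.04 [ 0.18  1.05 -0.64  0.2   0.03  1.49 -2.27]
0.02 [ 0.25  1.1  -0.58  0.18 -0.05  1.49 -2.18]
0.01 [ 0.31  1.15 -0.52  0.17 -0.13  1.5  -2.09]
```

Run:
```python
from h import *
D=np.loadtxt('log.txt');b=D[:,7:10].ravel()
for d in D: print((chain(d[:7],SG)[-1]*TT).inv().__mul__(R.from_quat(d[10:14])).magnitude().round(4))
def A(names):
    M=[]
    for d in D:
        c=[R.identity()]+chain(d[:7],SG); M.append(np.c_[tuple(c[int(n[1])].apply({'x':ex,'y':ey,'z':ez}[n[0]]) for n in names)])
    return np.vstack(M)
for nm in ('z0 z2 z4 z6','z0 z2 z4 z6 x1','z0 z2 z4 z6 x3 x4','z0 z2 z4 z6 x6','z0 z2 z4 z6 x1 x3 x4 x6','z0 z2 z4 z6 y2 y4 y6','z0 z2 z4 z6 x1 y2 y4 y6','z0 z2 z4 z6 y2 y4 y6 x3 x4'):
    M=A(nm.split());k,_,rk,sv=np.linalg.lstsq(M,b,rcond=None);print(nm,k.round(3),np.abs(M@k-b).max().round(4),(sv[-1]/sv[0]).round(4))
```

```text
Traceback (most recent call last):
AttributeError: 'float' object has no attribute 'round'
```

Run:
```python
from h import *
D=np.loadtxt('log.txt');b=D[:,7:10].ravel()
for d in D: print(((chain(d[:7],SG)[-1]*TT).inv()*(R.from_quat(d[10:14]))).magnitude())
def A(names):
    M=[]
    for d in D:
        c=[R.identity()]+chain(d[:7],SG); M.append(np.c_[tuple(c[int(n[1])].apply({'x':ex,'y':ey,'z':ez}[n[0]]) for n in names)])
    return np.vstack(M)
for nm in ('z0 z2 z4 z6','z0 z2 z4 z6 x1','z0 z2 z4 z6 x3 x4','z0 z2 z4 z6 x6','z0 z2 z4 z6 x1 x3 x4 x6','z0 z2 z4 z6 y2 y4 y6','z0 z2 z4 z6 x1 y2 y4 y6','z0 z2 z4 z6 y2 y4 y6 x3 x4'):
    M=A(nm.split());k,_,rk,sv=np.linalg.lstsq(M,b,rcond=None);print(nm,k.round(3),np.abs(M@k-b).max().round(4),(sv[-1]/sv[0]).round(4))
```

```text
5.470647338952053e-16
9.879306717377358e-09
3.861542773868777e-16
3.8981517750358678e-16
z0 z2 z4 z6 [0.226 0.432 0.503 0.278] 0.0425 0.0809
z0 z2 z4 z6 x1 [ 0.259  0.481  0.533  0.36  -0.049] 0.0475 0.0649
z0 z2 z4 z6 x3 x4 [ 0.075  0.419  0.459  0.401 -0.018 -0.277] 0.0441 0.034
z0 z2 z4 z6 x6 [ 0.227  0.433  0.462  0.292 -0.039] 0.0427 0.0406
z0 z2 z4 z6 x1 x3 x4 x6 [-0.241  0.262  0.25   0.373  0.12   0.048 -0.701  0.025] 0.034 0.0097
z0 z2 z4 z6 y2 y4 y6 [ 0.258  0.449  0.49   0.33  -0.022 -0.024 -0.   ] 0.0 0.0464
z0 z2 z4 z6 x1 y2 y4 y6 [ 0.258  0.449  0.49   0.33   0.    -0.022 -0.024 -0.   ] 0.0 0.038
z0 z2 z4 z6 y2 y4 y6 x3 x4 [ 0.258  0.449  0.49   0.33  -0.022 -0.024 -0.     0.     0.   ] 0.0 0.0153
```

The model is exact with small y offsets. Next, check that the flip is feasible.

```bash
cat >> h.py <<'E'
def cols(q):
    c=chain(q,SG)
    return np.c_[ez,c[1].apply(ez),c[1].apply(ey),c[3].apply(ez),c[3].apply(ey),c[5].apply(ez)]
E
python3 - <<'E'
from h import *
k,e=fitk();print(k.round(4),e)
rng=np.random.default_rng(0)
for nm,a in (('grasp',(117,10,0,False)),('graspflip',(117,10,0,True)),('up',(215,10,0,False)),('upflip',(215,10,0,True))):
    g,Rg=goal(p0,*a);S=[]
    for i in range(40):
        s=ik(g,Rg,k,rng.uniform(lo,hi))
        if s.cost<1e-6:S.append((min(np.min(s.x-lo),np.min(hi-s.x)),s.x.round(2)))
    S.sort(key=lambda t:-t[0]);print(nm,len(S))
    for m,x in S[:8]:print(round(m,2),x)
E
```

```text
[ 0.2584  0.4485 -0.0217  0.49   -0.0239  0.3299] 9.08198425615403e-05
grasp 19
0.56 [ 1.28  0.47 -0.76  1.86 -0.48  0.92  1.77]
0.54 [ 0.92  0.37 -0.33  1.88 -0.71  0.99  1.94]
0.54 [ 1.41  0.54 -0.93  1.86 -0.35  0.89  1.68]
0.52 [ 0.84  0.36 -0.24  1.88 -0.75  1.01  1.96]
0.51 [ 0.81  0.36 -0.21  1.89 -0.76  1.01  1.97]
0.48 [ 1.45  0.57 -0.99  1.85 -0.29  0.89  1.63]
0.46 [ 1.46  0.57 -1.01  1.85 -0.28  0.88  1.62]
0.34 [ 0.38  0.36  0.29  1.91 -0.93  1.11  2.09]
graspflip 13
0.55 [ 1.13  0.42 -0.57  1.87 -0.6   0.95 -1.29]
0.55 [ 1.03  0.39 -0.45  1.87 -0.66  0.97 -1.24]
0.52 [ 0.84  0.36 -0.24  1.88 -0.75  1.01 -1.18]
0.5 [ 0.8   0.36 -0.2   1.89 -0.77  1.01 -1.17]
0.46 [ 1.46  0.57 -1.01  1.85 -0.28  0.88 -1.52]
0.44 [ 1.47  0.59 -1.03  1.85 -0.26  0.88 -1.53]
0.42 [ 1.49  0.6  -1.05  1.85 -0.24  0.88 -1.55]
0.38 [ 0.5   0.35  0.16  1.9  -0.89  1.08 -1.08]
up 18
0.63 [ 1.42  0.37 -0.78  1.79 -0.49  1.13  1.79]
0.61 [ 1.07  0.29 -0.37  1.81 -0.65  1.18  1.9 ]
0.52 [ 0.74  0.27  0.01  1.83 -0.75  1.23  1.98]
0.46 [ 0.53  0.27  0.26  1.84 -0.81  1.26  2.02]
0.45 [ 0.5   0.27  0.29  1.84 -0.82  1.27  2.03]
0.4 [ 1.63  0.49 -1.07  1.78 -0.31  1.09  1.65]
0.36 [ 0.17  0.31  0.68  1.85 -0.91  1.34  2.1 ]
0.35 [ 0.16  0.31  0.7   1.86 -0.92  1.34  2.11]
upflip 18
0.63 [ 1.37  0.36 -0.73  1.79 -0.52  1.14 -1.33]
0.63 [ 1.36  0.35 -0.72  1.79 -0.52  1.14 -1.33]
0.62 [ 1.28  0.33 -0.62  1.8  -0.56  1.15 -1.3 ]
0.62 [ 1.12  0.3  -0.43  1.8  -0.63  1.17 -1.25]
0.61 [ 1.1   0.3  -0.4   1.81 -0.64  1.18 -1.25]
0.53 [ 0.77  0.27 -0.02  1.82 -0.74  1.23 -1.17]
0.51 [ 0.71  0.26  0.05  1.83 -0.76  1.23 -1.16]
0.47 [ 0.56  0.27  0.22  1.84 -0.8   1.26 -1.13]
```

drive_tool(series=[0,0,0,-1,-0.8,-0.5,0.2,0,0,0,-2.06,-1.7,-1,0.2,0,0,0,-2.06,-1.7,-1,0.2,0,0,0,-2.06,-1.7,-1,0.2,0,0,0,-2.06,-1.7,-1,0.2])

```text
time: 2.57
ee_pos: [0.4694, -0.2052, 0.3124]
eef_rot: [0.317, 0.886, 0.313, 0.128]
ft_force: [-0.6, -0.0, -0.2]
width: 0.0525
grip_force: 0.0
```

```bash
python3 -c "
from h import *
s=log();print(s['joint_positions'].round(2))
g,Rg=goal(p0,215,10.2,0);plan(g,Rg)
c=get_calibration('wrist');im=camera('wrist')[:,:,::-1].copy()
P=[sl(142,n,y) for n in(0,10.5,20.5) for y in (-35,-38,35,38)]+[(65,50,10),(-65,50,10),(65,-50,10),(-65,-50,10)]
uv=proj(easel(p0,P),c);print(uv.round(0).tolist());print(c)
cv2.imwrite('pics/w2.png',im)"
```

```text
[-0.89 -0.5   1.34  1.87 -0.19  1.21  1.4 ]
goal [ 0.4981 -0.2382  0.1952] row [-0.11, 0.418, -0.003, -0.997, -2.013, 2.172]
[[241.0, 256.0], [241.0, 258.0], [236.0, 195.0], [235.0, 193.0], [250.0, 256.0], [250.0, 258.0], [245.0, 195.0], [245.0, 193.0], [259.0, 256.0], [259.0, 258.0], [255.0, 195.0], [255.0, 193.0], [280.0, 158.0], [198.0, 166.0], [282.0, 216.0], [206.0, 235.0]]
{'fovy': 68.59481517681147, 'cx': 321.0943594953542, 'cy': 201.24065504808624, 'dist': array([-0.054264,  0.      ,  0.      ,  0.      ,  0.      ]), 'xyz': array([ 0.35920079, -0.22903973,  0.4181842 ]), 'rotation': array([ 0.02570199, -0.3583533 ,  0.36140957,  0.86041004])}
```

View pics/w2.png

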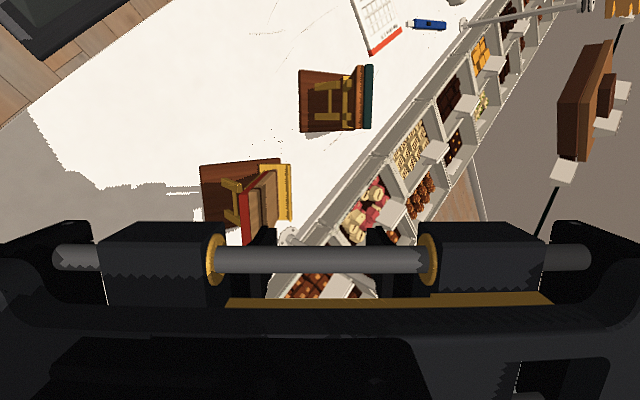

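The wrist picture shows the target just left of centre: base corner at about (200,165), red end edge at about (238,197). My predictions were (198,166) and (236,195), so the pose estimate holds to about 2 mm. The elbow is pinned, though: q2 and q3 are at their limits. I'll identify the controller's redundancy behaviour by simulation.

```bash
cat >> h.py <<'E'
K=None
def jac(q):
    c=[R.identity()]+chain(q,SG); x0,_=fk(q,K); J=np.zeros((6,7))
    for i in range(7):
        dq=np.zeros(7);dq[i]=1e-5; J[:3,i]=(fk(q+dq,K)[0]-x0)/1e-5
        J[3:,i]=c[i].apply((ez if i%2==0 else ey)*SG[i])
    return J
def sim(q,rows,sub=5,lam=1e-3,kn=0.,qn=None,lim=True):
    """rows: list of 6-vectors (tool-frame, 5deg / 40mm) ; returns q path"""
    x0,R0=fk(q,K); x,o=x0.copy(),R0; out=[]
    for r in rows:
        gx=x0+R0.apply(np.array(r[3:6])*.04); gR=R0*R.from_rotvec(np.radians(5*np.array(r[:3])))
        d=gx-x; rv=(gR*o.inv()).as_rotvec(); f=min(1,.0417/max(np.linalg.norm(d),1e-9),np.radians(7.16)/max(np.linalg.norm(rv),1e-9))
        for i in range(sub):
            x=x+d*f/sub; o=R.from_rotvec(rv*f/sub)*o
            cx,co=fk(q,K); e=np.r_[x-cx,(o*co.inv()).as_rotvec()]
            J=jac(q); P=J.T@np.linalg.inv(J@J.T+lam**2*np.eye(6))
            dq=P@e
            if kn: dq=dq+(np.eye(7)-P@J)@(kn*(qn-q))
            m=.7*np.array([2.22,2.22,2.79,2.79,3.14,3.14,3.14])/12/sub
            dq=dq/max(1,np.max(np.abs(dq)/m))
            q=q+dq
            if lim: q=np.clip(q,lo,hi)
        out.append(q.copy())
    return np.array(out)
K=fitk()[0]
E
python3 - <<'E'
from h import *
D=np.loadtxt('log.txt');print(len(D))
D=D[[1,0,2,3,4]]
c1=[[0,0,1.4,0,0,-.5],[0,0,2.8,.5,-.5,-1],[0,0,4.2,1,-1.5,-1.2],[0,0,5.6,1.5,-2.5,-1.2]]
c2=[[-4,.4,-1.2,-5,.5,-1.5]]+[[-4,.4,-1.2,-10,1,-1.5]]*9
c3=[[-4,.4,-1.1,-9.2,-7.2,-1.3]]*10
c4=[[0,0,0,-1,-.8,-.5]]+[[0,0,0,-2.06,-1.7,-1]]*4
for i,c in enumerate((c1,c2,c3,c4)):
    print('actual',D[i+1,:7].round(2))
    for kn,qn in ((0,None),(.02,D[0,:7]),(.02,(lo+hi)/2)): print(kn,sim(D[i,:7],c,kn=kn,qn=qn)[-1].round(2))
E
```

```text
5
actual [-1.32  0.11 -0.06  1.63  0.01  1.4  -0.69]
0 [-1.31  0.11 -0.07  1.63  0.01  1.4  -0.67]
0.02 [-1.31  0.11 -0.07  1.63  0.01  1.4  -0.67]
0.02 [-1.07  0.13 -0.33  1.61  0.04  1.41 -0.7 ]
actual [-1.1  -0.31  0.48  1.89  0.07  1.19  0.16]
0 [-1.04 -0.31  0.43  1.9   0.05  1.19  0.17]
0.02 [-0.96 -0.3   0.37  1.89  0.02  1.18  0.19]
0.02 [-0.62 -0.25  0.1   1.88 -0.09  1.18  0.29]
actual [-0.75 -0.33  1.18  1.95 -0.4   1.17  1.46]
0 [-1.01 -0.5   1.29  1.88 -0.03  1.17  1.19]
0.02 [-1.01 -0.5   1.32  1.87 -0.06  1.18  1.23]
0.02 [-1.01 -0.5   1.33  1.87 -0.07  1.18  1.24]
actual [-0.89 -0.5   1.34  1.87 -0.19  1.21  1.4 ]
0 [-1.04 -0.32  1.34  1.83 -0.39  1.26  1.62]
0.02 [-1.06 -0.39  1.34  1.82 -0.32  1.25  1.56]
0.02 [-1.06 -0.41  1.34  1.82 -0.3   1.24  1.55]
```

```bash
cat > search.py <<'E'
from h import *
import sys,time
from multiprocessing import Pool
q0=telemetry.read_state()['joint_positions']
g,Rg=goal(p0,215,10,0); gs=(g+[0,0,.06],Rg)
def rows_to(q,gx,gR):
    x,o=fk(q,K); r=np.r_[np.degrees((o.inv()*gR).as_rotvec())/5,o.inv().apply(gx-x)/.04]
    n=int(np.ceil(max(np.linalg.norm(r[3:])*.04/.0417,np.linalg.norm(r[:3])*5/7.16)))+2
    return r,n
def run(wps):
    q=q0;m=9;n=0;rl=[];qs=[]
    for gx,gR in wps:
        r,k=rows_to(q,gx,gR);P=sim(q,[r]*k,sub=2);q=P[-1];n+=k;rl.append((r.round(2),k));qs.append(q)
    x,o=fk(q,K);err=np.linalg.norm(x-gs[0])+(gs[1].inv()*o).magnitude()
    mm=np.minimum(q-lo,hi-q);return min(mm)-5*err-.002*n,n,qs,wps
def trial(seed):
    g=np.random.default_rng(seed);w=[]
    for b in (([.25,-.1,.32],[.6,.45,.6]),([.4,-.45,.42],[.7,.2,.65]))[:g.integers(1,3)] if g.random()<.8 else (([.3,-.45,.35],[.65,.2,.65]),):
        o=Rg if g.random()<.4 else Rg*R.from_rotvec(g.uniform(-1,1,3)*.8)
        w.append((g.uniform(*b),o))
    return run(w+[gs])
if __name__=='__main__':
    c=get_calibration('top');print('post h',least_squares(lambda v:proj([.683,-.152,v[0]],c)[0]-[380,112],[.2]))if 0 else print('post h',least_squares(lambda v:proj([.683,-.152,v[0]],c)[0]-[380,112],[.2]).x)
    t=time.time()
    with Pool() as p: S=p.map(trial,range(400),chunksize=4)
    S.sort(key=lambda t:-t[0]);print(time.time()-t)
    for s in S[:5]:
        print(round(s[0],3),s[1])
        for (x,o),q in zip(s[3],s[2]):print('  ',x.round(3),(Rg.inv()*o).as_rotvec().round(2),q.round(2))
E
python3 search.py
```

```text
post h [0.30446078]
21.38575029373169
0.46 46
   [0.572 0.364 0.463] [-0.15 -0.67  0.14] [ 0.11 -0.06 -1.02  1.74  0.91  0.88 -0.84]
   [ 0.61  -0.38   0.478] [ 0.59 -0.25  0.51] [ 0.47  0.53  0.12  0.71 -0.12  1.82  0.87]
   [ 0.498 -0.238  0.255] [0. 0. 0.] [ 0.78  0.21 -0.03  1.76 -0.72  1.31  1.89]
0.456 35
   [0.307 0.086 0.51 ] [ 0.75 -0.54  0.57] [-0.24 -0.31 -0.33  1.58  0.22  1.93 -0.29]
   [0.678 0.015 0.424] [ 0.73 -0.14  0.7 ] [-0.03  0.55 -0.06  0.79 -0.04  1.9   0.11]
   [ 0.498 -0.238  0.255] [0. 0. 0.] [ 0.69  0.2   0.07  1.77 -0.74  1.32  1.9 ]
0.384 39
   [0.516 0.332 0.356] [ 0.32 -0.65  0.76] [-0.48  0.16 -0.45  1.53  0.52  1.38 -1.06]
   [ 0.647 -0.162  0.472] [-0.21  0.68  0.23] [ 0.36  0.63  0.33  0.98 -1.18  2.06  1.2 ]
   [ 0.498 -0.238  0.255] [0. 0. 0.] [ 0.33  0.21  0.47  1.79 -0.81  1.37  1.96]
0.38 47
   [0.254 0.326 0.47 ] [ 0.26 -0.68  0.77] [ 0.02 -0.37 -1.04  1.61  0.19  1.63 -1.07]
   [ 0.574 -0.347  0.546] [ 0.73 -0.62  0.08] [0.1  0.08 0.26 1.24 0.26 1.36 0.98]
   [ 0.498 -0.238  0.255] [0. 0. 0.] [ 0.39  0.21  0.41  1.78 -0.8   1.36  1.95]
0.368 35
   [0.29  0.069 0.429] [0. 0. 0.] [-0.28 -0.5   0.28  2.16 -0.28  1.35  0.86]
   [ 0.554 -0.179  0.574] [ 0.7   0.47 -0.03] [ 0.19  0.72  0.57  0.28 -0.57  2.06  1.36]
   [ 0.498 -0.238  0.255] [0. 0. 0.] [ 0.23  0.22  0.6   1.79 -0.83  1.39  1.98]
```

```bash
cat >> h.py <<'E'
_g,RS=goal(p0,215,10,0)
def wp(x,rv,n=None):
    """plan a waypoint and simulate it"""
    from h import sim
    st=log();x0=st['ee_pos'];o=R.from_quat(st['eef_rot']);gR=RS*R.from_rotvec(rv)
    r=np.r_[np.degrees((o.inv()*gR).as_rotvec())/5,o.inv().apply(np.array(x)-x0)/.04].round(1)
    k=int(np.ceil(max(np.linalg.norm(r[3:])*.04/.0417,np.linalg.norm(r[:3])*5/7.16)))+1
    print('q',st['joint_positions'].round(2),'row',r.tolist(),'n',k,'sim',sim(st['joint_positions'],[r]*k)[-1].round(2))
E
python3 -c "
from h import *
wp([.307,.086,.51],[.75,-.54,.57])"
```

```text
q [-0.89 -0.5   1.34  1.87 -0.19  1.21  1.4 ] row [8.6, -5.8, 6.4, 7.6, 5.6, -2.1] n 11 sim [-0.26 -0.3  -0.31  1.58  0.22  1.94 -0.29]
```

drive_tool(series=[8.6,-5.8,6.4,7.6,5.6,-2.1,0.2,8.6,-5.8,6.4,7.6,5.6,-2.1,0.2,8.6,-5.8,6.4,7.6,5.6,-2.1,0.2,8.6,-5.8,6.4,7.6,5.6,-2.1,0.2,8.6,-5.8,6.4,7.6,5.6,-2.1,0.2,8.6,-5.8,6.4,7.6,5.6,-2.1,0.2,8.6,-5.8,6.4,7.6,5.6,-2.1,0.2,8.6,-5.8,6.4,7.6,5.6,-2.1,0.2,8.6,-5.8,6.4,7.6,5.6,-2.1,0.2,8.6,-5.8,6.4,7.6,5.6,-2.1,0.2])

```text
time: 3.45
ee_pos: [0.3443, 0.0202, 0.4689]
eef_rot: [0.584, 0.801, -0.014, 0.13]
ft_force: [1.4, 0.9, 0.8]
width: 0.0522
grip_force: 0.0
```

```bash
python3 -c "
from h import *
wp([.678,.015,.424],[.73,-.14,.7])"
```

```text
q [-0.05 -0.42 -0.23  1.74  0.13  1.67  0.07] row [2.6, 3.5, 1.1, -2.2, 7.7, 2.7] n 10 sim [-0.01  0.55 -0.11  0.78 -0.01  1.9   0.1 ]
```

drive_tool(series=[2.6,3.5,1.1,-2.2,7.7,2.7,0.2,2.6,3.5,1.1,-2.2,7.7,2.7,0.2,2.6,3.5,1.1,-2.2,7.7,2.7,0.2,2.6,3.5,1.1,-2.2,7.7,2.7,0.2,2.6,3.5,1.1,-2.2,7.7,2.7,0.2,2.6,3.5,1.1,-2.2,7.7,2.7,0.2,2.6,3.5,1.1,-2.2,7.7,2.7,0.2,2.6,3.5,1.1,-2.2,7.7,2.7,0.2,2.6,3.5,1.1,-2.2,7.7,2.7,0.2])

```text
time: 4.2
ee_pos: [0.6837, 0.0187, 0.4191]
eef_rot: [0.625, 0.778, -0.01, -0.062]
ft_force: [0.3, -0.7, -0.1]
width: 0.0521
grip_force: 0.0
```

```bash
python3 -c "
from h import *
wp([.498,-.238,.255],[0,0,0])"
```

```text
q [-0.04  0.57 -0.05  0.78 -0.05  1.9   0.12] row [-8.4, 1.5, -7.9, -5.6, -5.5, 4.2] n 10 sim [ 0.63  0.17  0.06  1.77 -0.69  1.29  1.76]
```

drive_tool(series=[-8.4,1.5,-7.9,-5.6,-5.5,4.2,0.2,-8.4,1.5,-7.9,-5.6,-5.5,4.2,0.2,-8.4,1.5,-7.9,-5.6,-5.5,4.2,0.2,-8.4,1.5,-7.9,-5.6,-5.5,4.2,0.2,-8.4,1.5,-7.9,-5.6,-5.5,4.2,0.2,-8.4,1.5,-7.9,-5.6,-5.5,4.2,0.2,-8.4,1.5,-7.9,-5.6,-5.5,4.2,0.2,-8.4,1.5,-7.9,-5.6,-5.5,4.2,0.2,-8.4,1.5,-7.9,-5.6,-5.5,4.2,0.2,-8.4,1.5,-7.9,-5.6,-5.5,4.2,0.2])

```text
time: 5.03
ee_pos: [0.5128, -0.215, 0.2713]
eef_rot: [0.324, 0.886, 0.315, 0.107]
ft_force: [0.8, -0.6, -0.4]
width: 0.0527
grip_force: 0.0
```

```bash
python3 -c "
from h import *
s=log();print(s['joint_positions'].round(2))
g,Rg=goal(p0,190,10.2,0);plan(g,Rg)
c=get_calibration('wrist');im=camera('wrist')[:,:,::-1].copy()
np.save('w3c.npy',c,allow_pickle=True);cv2.imwrite('pics/w3raw.png',im)
for a in ([sl(142,20.5,38),sl(142,20.5,-38),sl(0,20.5,-38),sl(0,20.5,38)],[sl(142,0,35),sl(142,0,-35)],[(65,50,10),(-65,50,10),(-65,-50,10)]):
  uv=proj(easel(p0,a),c);print(uv.round(0).tolist());cv2.polylines(im,[uv.round().astype(int)],len(a)==4,(255,0,255),1)
cv2.imwrite('pics/w3.png',im)"
```

```text
[ 0.66  0.17  0.04  1.76 -0.71  1.3   1.79]
goal [ 0.5081 -0.2256  0.1761] row [-0.232, 0.043, -0.306, -0.113, -1.708, 1.677]
[[255.0, 166.0], [262.0, 247.0], [283.0, 207.0], [280.0, 152.0]]
[[232.0, 170.0], [240.0, 245.0]]
[[284.0, 142.0], [192.0, 148.0], [202.0, 227.0]]
```

View pics/w3.png

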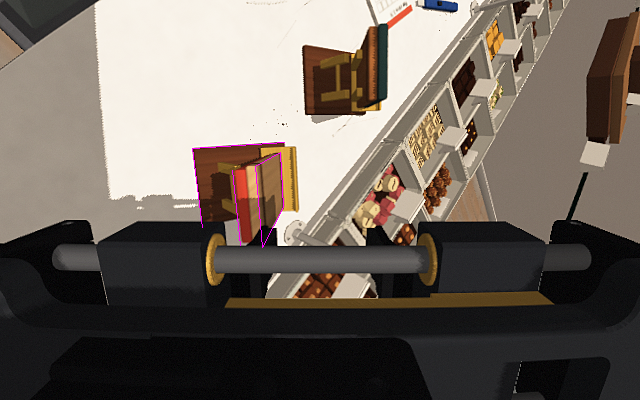

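The overlay falls on the real edges to within about a pixel: board at (262,205), red end at (237,205), base corner at (192,148). So the pose is good. Line up above it.

drive_tool(series=[-0.2,0,-0.3,-0.1,-1,0.3,0.2,-0.2,0,-0.3,-0.1,-1.7,0.7,0.2,-0.2,0,-0.3,-0.1,-1.7,1.68,0.2,-0.2,0,-0.3,-0.1,-1.7,1.68,0.2,-0.2,0,-0.3,-0.1,-1.7,1.68,0.2,-0.2,0,-0.3,-0.1,-1.7,1.68,0.2])

```text
time: 5.58
ee_pos: [0.5087, -0.2244, 0.1771]
eef_rot: [0.312, 0.887, 0.32, 0.112]
ft_force: [0.1, -1.0, -0.1]
width: 0.0526
grip_force: 0.0
```

```bash
python3 -c "
from h import *
s=log();print(s['joint_positions'].round(2))
plan(*goal(p0,190,10.2,0));plan(*goal(p0,117,10.2,0))
c=get_calibration('wrist');im=camera('wrist')[:,:,::-1].copy()
for a in ([sl(142,20.5,38),sl(142,20.5,-38),sl(0,20.5,-38),sl(0,20.5,38)],[sl(142,0,35),sl(142,0,-35)],[(65,50,10),(-65,50,10),(-65,-50,10)]):
  uv=proj(easel(p0,a),c);cv2.polylines(im,[uv.round().astype(int)],len(a)==4,(255,0,255),1)
cv2.imwrite('pics/w4.png',cv2.resize(im[60:320,130:480],None,fx=2,fy=2))"
```

```text
[ 0.68  0.28  0.04  1.85 -0.77  1.18  1.98]
goal [ 0.5081 -0.2256  0.1761] row [-0.08, 0.018, -0.034, -0.008, -0.042, -0.001]
goal [ 0.5374 -0.1889  0.1202] row [-0.08, 0.018, -0.034, -0.005, -0.029, 1.824]
```

View pics/w4.png

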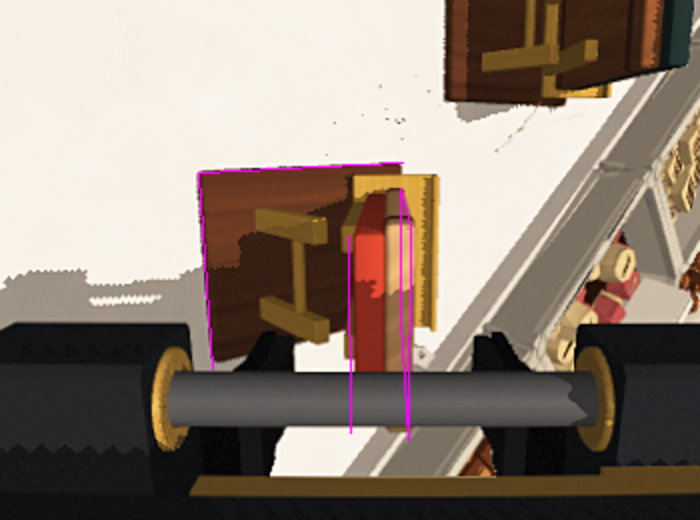

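The close crop shows the pair between the fingers and roughly 2 mm further out along N than predicted (red edge at 356 against 350, board edge at 413 against 408). Descend straight along the slope and grip.

drive_tool(series=[-0.1,0,0,0,0,0.7,0.2,-0.1,0,0,0,0,1.3,0.2,-0.1,0,0,0,0,1.7,0.2,-0.1,0,0,0,0,1.95,0.2,-0.1,0,0,0,0,1.95,0.2])

```text
time: 6.05
ee_pos: [0.54, -0.1845, 0.1164]
eef_rot: [0.311, 0.886, 0.324, 0.113]
ft_force: [-0.2, 0.4, 0.2]
width: 0.0522
grip_force: 0.0
```

drive_tool(series=[0,0,0,0,0,0,-0.3,0,0,0,0,0,0,-0.6,0,0,0,0,0,0,-1,0,0,0,0,0,0,-1,0,0,0,0,0,0,-1,0,0,0,0,0,0,-1,0,0,0,0,0,0,-1], grip_force=30)

```text
time: 6.63
ee_pos: [0.5402, -0.1856, 0.1178]
eef_rot: [0.311, 0.886, 0.324, 0.114]
ft_force: [-1.7, 0.0, 4.9]
width: 0.0203
grip_force: 30.0
```

```bash
python3 -c "
from h import *
s=log();print(s['joint_positions'].round(2),s['torque'])
plan(*goal(p0,112,10.2,0))"
```

```text
[ 0.64  0.35 -0.01  1.9  -0.84  1.04  2.02] [0.11475333 0.10046522 0.21856649]
goal [ 0.5394 -0.1864  0.1163] row [0.03, 0.028, -0.017, 0.005, -0.045, 0.008]
```

drive_tool(series=[0,0,0,0,0.05,-0.15,-1,0,0,0,0,0.1,-0.4,-1,0,0,0,0,0.15,-0.8,-1,0,0,0,0,0.15,-1.3,-1,0,0,0,0,0.15,-1.8,-1,0,0,0,0,0.15,-2.3,-1,0,0,0,0,0.15,-2.8,-1,0,0,0,0,0.15,-2.8,-1,0,0,0,0,0.15,-2.8,-1], grip_force=40)

```text
time: 7.38
ee_pos: [0.4972, -0.2395, 0.207]
eef_rot: [0.312, 0.886, 0.323, 0.115]
ft_force: [0.6, -1.0, -2.2]
width: 0.0202
grip_force: 40.0
```

```bash
python3 -c "
from h import *
s=log();print(s['joint_positions'].round(2))
plan(*goal(p0,224,15,0,True))
print(sim(s['joint_positions'],[[0,0,r,0,0,0] for r in np.arange(1.2,18.1,1.2)])[-1].round(2))
im=camera('wrist')[:,:,::-1]; im2=camera('scene')[:,:,::-1]
cv2.imwrite('pics/w5.png',np.hstack([cv2.resize(im[60:300,130:430],(400,320)),cv2.resize(im2[100:260,280:480],(400,320))]))"
```

```text
[ 0.71  0.25  0.06  1.82 -0.76  1.25  1.97]
goal [ 0.4967 -0.2398  0.2052] row [0.076, -0.013, 35.973, 0.003, -0.039, 0.026]
[ 0.58  0.25  0.2   1.83 -0.79  1.27  0.42]
```

View pics/w5.png

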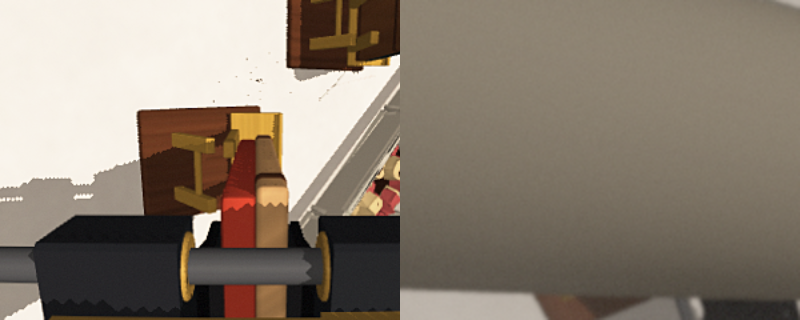

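The wrist view shows red bar and board held flush between the pads and clear of the ledge. Now for the half turn.

drive_tool(series=[0,0,0.6,0,0,0,-1,0,0,1.8,0,0,0,-1,0,0,3.2,0,0,0,-1,0,0,4.6,0,0,0,-1,0,0,6,0,0,0,-1,0,0,7.4,0,0,0,-1,0,0,8.8,0,0,0,-1,0,0,10.2,0,0,0,-1,0,0,11.6,0,0,0,-1,0,0,13,0,0,0,-1])

```text
time: 8.32
ee_pos: [0.4975, -0.2371, 0.2052]
eef_rot: [0.741, 0.578, 0.333, -0.08]
ft_force: [-0.1, -0.1, -1.3]
width: 0.0202
grip_force: 40.0
```

drive_tool(series=[0,0,1.3,0,0,0,-1,0,0,2.6,0,0,0,-1,0,0,3.9,0,0,0,-1,0,0,5.2,0,0,0,-1,0,0,6.5,0,0,0,-1,0,0,7.8,0,0,0,-1,0,0,9.1,0,0,0,-1,0,0,10.4,0,0,0,-1,0,0,11.7,0,0,0,-1,0,0,13,0,0,0,-1])

```text
time: 9.15
ee_pos: [0.4975, -0.2371, 0.2051]
eef_rot: [0.935, 0.09, 0.238, -0.247]
ft_force: [0.1, 0.5, -2.2]
width: 0.0204
grip_force: 40.0
```

```bash
python3 -c "
from h import *
s=log();print(s['joint_positions'].round(2))
plan(*goal(p0,222,14,0,True))"
```

```text
[ 0.53  0.25  0.26  1.83 -0.8   1.28 -0.27]
goal [ 0.4971 -0.2394  0.2031] row [-0.02, 0.0, 9.909, -0.037, 0.07, 0.006]
```

drive_tool(series=[0,0,1.3,0,0,0,-1,0,0,2.6,0,0,0,-1,0,0,3.9,0,0,0,-1,0,0,5.2,0,0,0,-1,0,0,6.5,0,0,0,-1,0,0,7.8,0,0,0,-1,0,0,9,-0.04,0.07,0,-1,0,0,9.9,-0.04,0.07,0,-1,0,0,9.9,-0.04,0.07,0,-1,0,0,9.9,-0.04,0.07,0,-1])

```text
time: 9.98
ee_pos: [0.4969, -0.2399, 0.2036]
eef_rot: [0.888, -0.306, 0.115, -0.323]
ft_force: [-0.2, -0.2, -1.0]
width: 0.0199
grip_force: 40.0
```

```bash
python3 -c "
from h import *
s=log();print(s['joint_positions'].round(2))
plan(*goal(p0,222,15,0,True));plan(*goal(p0,116,15,0,True));plan(*goal(p0,112.3,12,0,True))
im=camera('wrist')[:,:,::-1].copy();c=get_calibration('wrist')
for a in ([(65,50,10),(-65,50,10),(-65,-50,10),(65,-50,10)],[sl(0,0,45),sl(0,36,45),sl(0,36,-45),sl(0,0,-45)]):
  uv=proj(easel(p0,a),c);cv2.polylines(im,[uv.round().astype(int)],True,(255,0,255),1)
cv2.imwrite('pics/w6.png',im)"
```

```text
[ 0.46  0.26  0.34  1.83 -0.82  1.29 -1.11]
goal [ 0.4975 -0.2388  0.2037] row [-0.017, 0.002, 0.105, -0.004, -0.026, 0.017]
goal [ 0.54   -0.1856  0.1225] row [-0.017, 0.002, 0.105, -0.004, -0.022, 2.667]
goal [ 0.5401 -0.1855  0.1177] row [-0.017, 0.002, 0.105, -0.004, 0.054, 2.759]
```

View pics/w6.png

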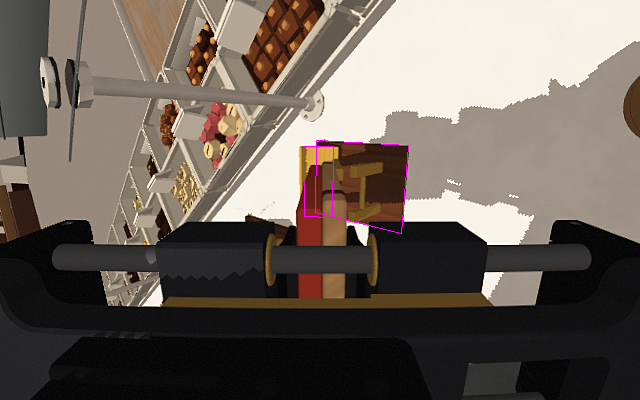

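The pair is turned: the red printed side now faces the shelf and the board is on the easel side. The easel overlay still fits. Lower it.

drive_tool(series=[0,0,0.1,0,-0.02,0.5,-1,0,0,0.1,0,-0.02,1,-1,0,0,0.1,0,-0.02,1.5,-1,0,0,0.1,0,-0.02,1.9,-1,0,0,0.1,0,-0.02,2.2,-1,0,0,0.1,0,-0.02,2.4,-1,0,0,0.1,0,-0.02,2.55,-1,0,0,0.1,0,-0.02,2.65,-1,0,0,0.1,0,-0.02,2.65,-1])

```text
time: 10.78
ee_pos: [0.5401, -0.1869, 0.1236]
eef_rot: [0.886, -0.311, 0.114, -0.323]
ft_force: [1.2, -0.4, -1.8]
width: 0.0204
grip_force: 40.0
```

```bash
python3 -c "
from h import *
s=log()
plan(*goal(p0,112.3,12,0,True))
print(s['ft_force'],s['torque'])"
```

```text
goal [ 0.5401 -0.1855  0.1177] row [-0.017, -0.017, -0.019, -0.022, 0.072, 0.13]
[ 1.23396843 -0.40373856 -1.82688374] [-0.8201636   0.85822965 -0.00935845]
```

drive_tool(series=[0,0,0,0,0.04,0.05,-1,0,0,0,0,0.07,0.09,-1,0,0,0,0,0.07,0.12,-1,0,0,0,0,0.07,0.14,-1,0,0,0,0,0.07,0.14,-1])

```text
time: 11.2
ee_pos: [0.541, -0.1863, 0.1179]
eef_rot: [0.886, -0.312, 0.114, -0.323]
ft_force: [0.6, -0.9, -1.0]
width: 0.0204
grip_force: 40.0
```

```bash
python3 -c "
from h import *
s=log()
plan(*goal(p0,112.3,12,0,True))
print(s['ft_force'],s['torque'])"
```

```text
goal [ 0.5401 -0.1855  0.1177] row [-0.017, -0.027, -0.024, -0.029, 0.001, 0.004]
[ 0.63670702 -0.90762178 -1.04898536] [-0.80210915  0.61702258 -0.05041767]
```

drive_tool(series=[0,0,0,-0.02,0.02,0.02,-1,0,0,0,-0.02,0.03,0.04,-1,0,0,0,-0.02,0.03,0.04,-1])

```text
time: 11.45
ee_pos: [0.541, -0.1863, 0.1177]
eef_rot: [0.886, -0.311, 0.115, -0.324]
ft_force: [-4.9, -2.3, 14.0]
width: 0.0202
grip_force: 40.0
```

```bash
python3 -c "
from h import *
s=log()
plan(*goal(p0,112.3,12,0,True))
print(s['ft_force'],s['torque'])
c=get_calibration('top');im=camera('top')[:,:,::-1].copy()
im2=camera('wrist')[:,:,::-1]
cv2.imwrite('pics/t7.png',np.hstack([cv2.resize(im[150:250,300:420],(400,333)),cv2.resize(im2[60:310,220:520],(400,333))]))"
```

```text
goal [ 0.5401 -0.1855  0.1177] row [-0.037, -0.046, -0.011, -0.03, -0.002, 0.002]
[-4.90210296 -2.32596486 13.95396654] [0.41946333 0.7847367  0.68787438]
```

View pics/t7.png

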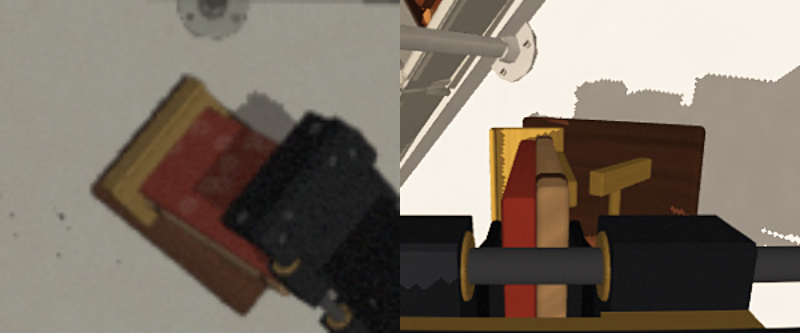

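The top picture shows the red printed face outward, lying square on the easel, with its lower end at the ledge. 14 N upward confirms ledge contact. Release gently.

drive_tool(series=[0,0,0,0,0,-0.03,-0.8,0,0,0,0,0,-0.03,-0.55,0,0,0,0,0,-0.03,-0.45,0,0,0,0,0,-0.03,-0.35,0,0,0,0,0,-0.03,-0.2,0,0,0,0,0,-0.03,0,0,0,0,0,0,-0.03,0.1,0,0,0,0,0,-0.03,0.1,0,0,0,0,0,-0.03,0.1], grip_force=10)

```text
time: 12.3
ee_pos: [0.5398, -0.1859, 0.1165]
eef_rot: [0.886, -0.312, 0.114, -0.323]
ft_force: [-0.4, -0.2, -0.2]
width: 0.0468
grip_force: 0.0
```

drive_tool(series=[0,0,0,0,0,-0.3,0.1,0,0,0,0,0,-0.8,0.1,0,0,0,0,0,-1.5,0.1,0,0,0,0,0,-2.2,0.1,0,0,0,0,0,-3,0.1,0,0,0,0,0,-3.8,0.1,0,0,0,0,0,-4.5,0.1,0,0,0,0,0,-4.5,0.1,0,0,0,0,0,-4.5,0.1])

```text
time: 13.05
ee_pos: [0.4667, -0.2782, 0.2559]
eef_rot: [0.886, -0.312, 0.115, -0.323]
ft_force: [0.2, 0.9, -1.5]
width: 0.0476
grip_force: 0.0
```

```bash
python3 -c "
from h import *
s=log();print(s['joint_positions'].round(2),s['ft_force'])
c=get_calibration('top');im=camera('top')[:,:,::-1].copy();im2=camera('wrist')[:,:,::-1].copy();cw=get_calibration('wrist')
im=cv2.resize(im[150:250,300:420],(480,400),interpolation=3)
uv=(proj(easel(p0,[sl(142,20.5,35),sl(142,20.5,-35),sl(0,20.5,-35),sl(0,20.5,35)]),c)-[300,150])*4
cv2.polylines(im,[uv.round().astype(int)],True,(255,0,255),1)
cv2.imwrite('pics/t8.png',np.hstack([im,im2[:,200:520]]))"
```

```text
[ 0.51  0.23  0.38  1.76 -0.78  1.42 -1.13] [ 0.20104439  0.90990806 -1.48928753]
```

View pics/t8.png

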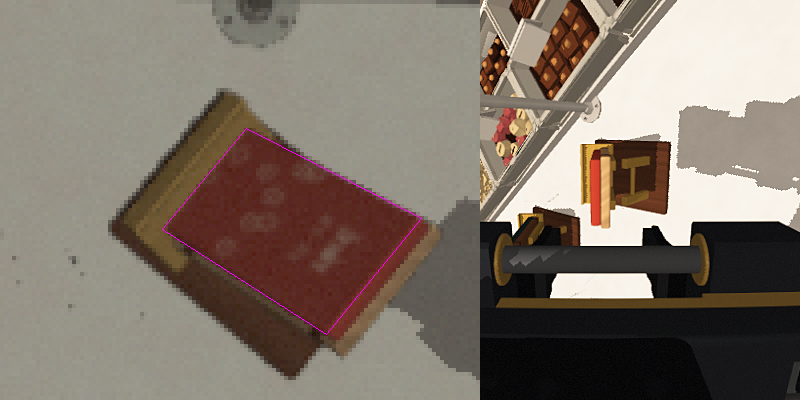

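The red printed face lies outward and square, on the predicted outline. Board and bar are flush behind it, the lower end is on the ledge, and the gripper is clear by about 14 cm.

```bash
python3 -c "
from bench import r
print(r.close_job())"
```

```text
the job is handed in; nothing more can be done
None
```

The red bar and its board were turned over together and set back on the same easel, same end up, with the printed face to the customers and resting straight on the ledge; the green bar was left alone, and the job was handed in at about 13 s of the 38 s allowed.

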